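Move the drained smear rack into the fixing dish and start the timer

ROBOT

A 7-joint arm with a two-finger parallel gripper is mounted at the origin on a cart in front of the work surface, level with it; the furniture and walls round the work are solid. World frame = base frame: x ahead of the robot, y to its left, z up, the work surface at z = 0. Lengths are in m, angles in rad, forces in N, time in s.
With the tool pointing down it reaches from about 0.425 to 0.875 m from the base axis. Payload 4.7 kg.
Tool frame: the origin (TCP) lies midway between the tips of the shut fingers; the grasp point (between the pads) lies 19 mm behind it; z points along the fingers, y is the direction in which the jaws open and shut (so a half turn about z gives the same grasp; the last joint's range is limited). The gripper opens to 87 mm and grips with 3 to 60 N. Pads are 19 mm wide; open, the fingers measure 117 mm over their backs; the gripper's body (75 mm by 190 mm) begins 51 mm behind the grasp point.
Start: joints at [-1.281, 0.321, -0.07, 1.45, 0.023, 1.371, -0.057], TCP at [0.177, 0.625, 0.223] pointing down, gripper open.
Joint ranges: [-2.86, 2.86], [-0.3, 2.09], [-1.38, 1.24], [0.06, 2.45], [-1.56, 4.7], [0.09, 2.05], [-2.69, 2.69]. Speed limits (rad/s): [2.57, 2.57, 3.14, 3.14, 3.14, 3.14, 3.14].

INTERFACE

Orientations are given as a rotation vector (axis times angle).
In Python, from bench import get_state, eyes, job gives the robot as it stands. The module is installed in compiled form; this text tells all that it offers.
- The arm moves only by the shell command python3 -m jog 'ROWS' [FORCE]. ROWS is JSON, a list that holds one entry, the list of rows, each a list of 5 numbers: the opening, from 0 (shut) to 1 (fully open), then the shift along the tool's x, y, z in units of 40 mm (1.0 is 40 mm), then the turn about the tool's z in units of 5 degrees (1.0 is 5 degrees). In form: [[[jaw, dx, dy, dz, turn], ...]]. A call has 1 to 10 rows; each row shifts and turns the commanded pose from where the row before left it, along the tool's axes as they then stand; what a row does not reach is not made up. A row lasts 1/8 s, in which the tool goes at most 62.5 mm and 10.7 degrees, less where a joint would pass 70% of its speed; a pose out of reach is approached as far as the arm can. A call is refused whole if a number of a shift passes 1 or a number of a turn 1, either way. A call with a gripper value outside its range is refused whole. The fingers move at their own pace and stop on an object; FORCE is the grip in N (left out, the last holds). Time passes only in rows, so rows that do not move let the fingers close. It gives the time, the measured TCP pose, the force and the opening at its end, in the units of the state.
- get_state(): the state, without advancing time (a new reading comes with each control period).
- eyes.get_image(name): name is "side" or "top"; returns (picture, depth): 384x512x3 uint8, red, green, blue; 384x512 float32, m along the optical axis (not along the pixel's ray), 0 where there is no reading.
- eyes.camera_params(name): a dict with "camera_matrix" (3x3 intrinsics, pixels), "pose" (4x4, takes a point from camera to world coordinates). Camera axes: x right, y down, z forward; pixel columns grow to the right and rows downward; lengths in m; the calibration is good to about 2 mm. A picture is of the moment at which its call begins. camera_params takes no time and is no camera call.
- job.close_job(): hands the job in, once; it reports no verdict.
The state is a dict: "time": time; "joint_positions": joint angles; "qd": joint speeds; "joint_torque": joint torques, N m; "position": TCP position; "tool_rot": TCP orientation; "ft_force": force on the tool from outside, world axes, zero at the start; "torque": the same for the moment, N m; "grip_width": opening from 0.0 (shut) to 1.0 (fully open).
Only numpy, scipy, OpenCV 4.12 (cv2) and the standard library are available. Lean on these libraries where they do the work, as an engineer would, in place of code of your own. Each camera call takes 0.05 s, during which the arm holds its last target. There are 200 camera calls.

TASK

The rack of blood-smear slides has drained and is due for its timed vapour fix in the green dish. Take the green lid off and lay it right way up on the white bench pad, lift the rack up and off the drain stand's hooks and lower it gently, kept level, all the way into the green dish, then put the green lid back on so it sits fully down and press the timer's red start key. Leave the blue dish where it is and do not shove the green one about.

Things in the scene. Friction and masses are not known exactly. Their poses are not given: they have to be found in the camera images.
- green_dish: Loose white rectangular dish, 0.8 kg, with a green rim band. Origin: centre of its underside, z up. 96 (x) x 98 (y) x 71 mm high; rim band 100 x 102 mm. Inside 88 (x) x 90 (y) mm, floor 5 mm thick: the slide rack goes in with 3 mm to spare on each side, rack x along dish x (either way round). Green and blue dish may have changed places.
- green_lid: Loose green lid, 0.12 kg, on the green dish at the start, axes alike. Origin: centre of its skirt's lower edge, z up. 112 (x) x 114 (y) mm, skirt inside 106 x 108 mm. Fitted, the origin is 63 mm above the dish's underside. Plate top 12 mm up; on it a hollow rib 38 mm wide (x), 100 mm long (y), top at 44 mm, which closes over the rack's handle (either way round). Laid down, it stands on its skirt.
- lid_grip (a point): Point in the middle of the lid's rib, 34 mm above the lid's origin and 10 mm below the rib's top; pinch here from above across the 38 mm (fingers closing along the lid's x).
- blue_dish: The same kind of dish with its lid on, rim and lid blue, not to be used; loose, 0.9 kg. Origin: centre of its underside; 112 x 114 mm over the lid, 107 mm high.
- slide_rack: Loose slide rack, 0.25 kg: basket 82 (x) x 84 (y) x 30 mm with glass slides, its lowest 6 mm drawn in to 75 x 77 mm; wire handle with uprights at y = -39 and 39 mm and a level 6 mm bar along y, axis 80 mm above the underside. Origin: centre of the underside, z up. It hangs level by the bar on the stand's prongs. In the dish its origin is 5 mm above the dish's underside.
- rack_tab (a point): Centre of the rack's orange grip tab, 83 mm above the rack's underside: 8 mm thick (x), 28 mm long (y), 18 mm high (top at 92 mm); pinch it from above across the 8 mm (fingers closing along the rack's x), between the prongs.
- drain_stand: Fixed steel stand. Origin: underside centre. Tray 120 (x) x 150 (y) x 14 mm; posts and a cross plate (234 mm high) at its +x edge, plate front at x = 43 mm. Two prongs at y = -26 and 26 mm run to -x, lips at x = -24 mm, tips 222 mm up: raise the rack 20 to 30 mm, draw it 75 mm along the stand's -x (prongs are above the basket), then lift on. A fixed tube rack 140 mm high stands in front.
- hook_seat (a point): Where the middle of the rack's handle bar lies while it hangs, 210 mm above the worktop.
- bench_pad: White absorbent pad, flat on the worktop and fixed, 150 (x) x 140 (y) mm, 3 mm thick, kept clear; origin at the centre of its underside.
- start_key (a joint): Travel of the timer's red start key, 0 out to 0.005 m fully pressed; springs back; fully down takes about 4 N.
- start_key_top (a point): Centre of the top of the red start key (24 mm across), pressed straight down. The timer is a fixed light-grey case, 70 x 96 mm, at the front left of the work.

How it is judged:
By the outcome, as a careful person would: the job done as asked, in the order asked, and still so for the second after the job is handed in, with the robot touching nothing.
It also fails if it takes over 72 s, if anything falls off the work surface, if the arm or the gripper's body presses on something with over 40 N, if the wrist force passes 120 N, or if a joint passes its speed limit or range.

## Working session

There is one attempt and no reset: what is moved stays moved. The work goes in short steps, Python scripts to look and compute and a shell command to move; the robot and the scene stay as the last step left them, time stands still between calls to the robot, and variables do not carry over. Pictures are saved under pics/ and viewed, about 8 in all and at most 12, crops included, and the job is handed in when it is done.

```bash
mkdir -p pics
python3 - <<'E'
from bench import get_state, eyes
import cv2,numpy as np
s=get_state();print({k:np.round(v,3).tolist() for k,v in s.items()})
for n in("top","side"):
    im,d=eyes.get_image(n);np.savez(f"{n}0.npz",im=im,d=d);cv2.imwrite(f"pics/{n}0.png",im[:,:,::-1])
    p=eyes.camera_params(n);print(n,np.round(p["camera_matrix"],1).tolist(),np.round(p["pose"],3).tolist())
E
```

```text
{'time': 0.0, 'joint_positions': [-1.281, 0.322, -0.07, 1.452, 0.023, 1.371, -0.057], 'qd': [0.0, 0.001, -0.0, 0.0, 0.001, -0.001, -0.0], 'joint_torque': [0.0, -49.128, -0.404, -31.253, -0.064, 0.044, 0.0], 'position': [0.177, 0.625, 0.221], 'tool_rot': [-0.432, -3.112, 0.003], 'ft_force': [-0.16, 0.364, -0.412], 'torque': [0.03, -0.008, 0.047], 'grip_width': 1.002}
top [[354.8, 0.0, 250.5], [0.0, 354.8, 197.8], [0.0, 0.0, 1.0]] [[0.018, -0.993, 0.113, 0.413], [-1.0, -0.016, 0.023, -0.187], [-0.022, -0.113, -0.993, 1.059], [0.0, 0.0, 0.0, 1.0]]
side [[461.9, 0.0, 257.5], [0.0, 461.9, 191.9], [0.0, 0.0, 1.0]] [[0.893, -0.255, 0.371, 0.026], [-0.449, -0.548, 0.706, -1.149], [0.023, -0.797, -0.604, 0.999], [0.0, 0.0, 0.0, 1.0]]
```

View pics/top0.png

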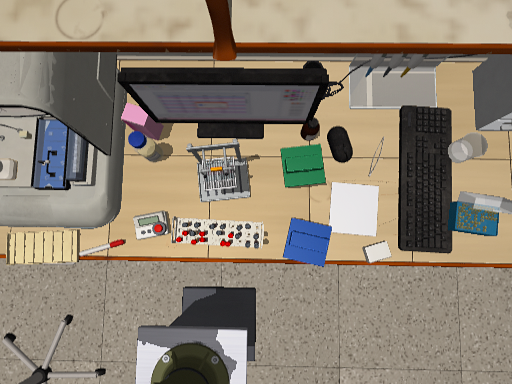

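View pics/side0.png

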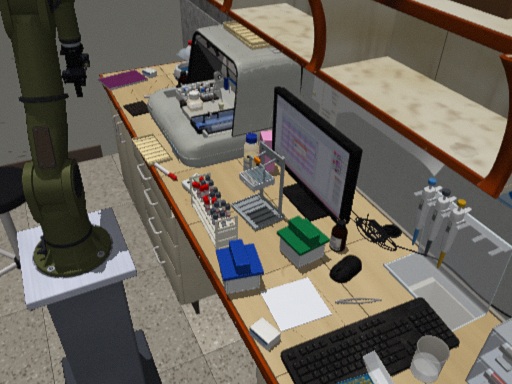

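Top view: green lid at about (303,166), blue dish (307,241), pad (354,208), stand and rack with orange tab (217,169), tube rack (218,233) and timer with red key (158,229). The side view agrees.

```bash
cat > h.py <<'E'
import numpy as np,cv2
from bench import eyes
def cloud(n,d):
    p=eyes.camera_params(n);K=np.array(p["camera_matrix"]);T=np.array(p["pose"])
    v,u=np.indices(d.shape);q=np.stack([(u-K[0,2])/K[0,0]*d,(v-K[1,2])/K[1,1]*d,d],-1)
    return q@T[:3,:3].T+T[:3,3]
def hsv(im): return cv2.cvtColor(im,cv2.COLOR_RGB2HSV)
def rect(P): # min-area rectangle in world xy (mm)
    (c,s,a)=cv2.minAreaRect((P[:,:2]*1000).astype(np.float32)); return np.round(c,1),np.round(s,1),round(a,1)
def load(n,k):
    z=np.load(f"{n}{k}.npz");return z["im"],z["d"],cloud(n,z["d"])
E
python3 - <<'E'
from h import *
for n in("top","side"):
    im,d,P=load(n,0);H=hsv(im);h,s,v=[H[...,i] for i in range(3)]
    ok=(d>0)&(P[...,2]>-.02)&(P[...,2]<.3)&(P[...,0]>.25)&(P[...,0]<.95)&(abs(P[...,1])<.7)
    M={"green":(h>65)&(h<85)&(s>150),"blue":(h>105)&(h<125)&(s>150),"orange":(h>8)&(h<18)&(s>200)&(P[...,2]>.15),
       "red":((h<5)|(h>175))&(s>150)&(P[...,1]>.02),"white":(s<25)&(v>215)&(P[...,2]<.02)&(P[...,1]<-.2)}
    for k,m in M.items():
        m=(m&ok).astype(np.uint8);N,L,S,C=cv2.connectedComponentsWithStats(m)
        for i in range(1,N):
            if S[i,4]<(6 if k in("orange",) else 40):continue
            Q=P[L==i];z=Q[:,2]
            print(n,k,"px",C[i].round(),"n",len(Q),"z",np.percentile(z,[2,50,98]).round(3),rect(Q))
            if k in("green","blue"):
                zt=np.percentile(z,97);r=Q[z>zt-.006];print("   rib",len(r),r[:,2].mean().round(4),rect(r))
                r=Q[(z>.07)&(z<zt-.022)];print("   plate",rect(r),r[:,2].mean().round(4))
    # stand
    m=ok&(P[...,1]>-.15)&(P[...,1]<.0)&(P[...,0]>.4)
    for a,b in((.008,.022),(.19,.26)):
        Q=P[m&(P[...,2]>a)&(P[...,2]<b)&(s<60)];print(n,"stand",a,len(Q),Q.min(0).round(3),Q.max(0).round(3),rect(Q))
for n in("top","side"):
    im,d,P=load(n,0);H=hsv(im)
    c=im[125:215,170:260] if n=="top" else im[120:240,170:310]
    cv2.imwrite(f"pics/c_{n}.png",cv2.resize(c[:,:,::-1],None,fx=5,fy=5,interpolation=cv2.INTER_CUBIC))
a=cv2.imread("pics/c_top.png");b=cv2.imread("pics/c_side.png");b=cv2.resize(b,None,fx=.5,fy=.5)
a=a[:,:];W=np.zeros((450,800,3),np.uint8);W[:,:450]=a;W[:300,450:]=b[:,:350];cv2.imwrite("pics/c.png",W)
E
```

```text
top green px [303. 165.] n 1524 z [0.071 0.076 0.109] (array([ 619.9, -308.9]), array([109.7, 113.3]), 7.4)
   rib 500 0.1067 (array([ 621.2, -308.6]), array([38.8, 99.6]), 7.5)
   plate (array([ 619.9, -308.9]), array([109.7, 113.3]), 7.4) 0.0749
top blue px [137. 139.] n 221 z [0.15  0.166 0.17 ] (array([664.8, 133.9]), array([39.5, 39.9]), 84.4)
   rib 180 0.1667 (array([664.3, 134.3]), array([37.3, 38.8]), 44.8)
   plate (array([651.4, 123.4]), array([11.3,  0. ]), 133.9) 0.1464
top blue px [307. 242.] n 1660 z [0.071 0.076 0.109] (array([ 404. , -321.5]), array([113.6, 113.7]), 77.9)
   rib 533 0.1067 (array([ 406.6, -322. ]), array([99.8, 37.8]), 77.9)
   plate (array([ 405.7, -321.9]), array([113.5, 110.3]), 77.8) 0.0747
top orange px [218. 170.] n 7 z [0.209 0.212 0.22 ] (array([576.1, -88.1]), array([ 0.8, 11.9]), 1.7)
top red px [158. 228.] n 54 z [0.037 0.044 0.047] (array([437.1, 101.3]), array([20.4, 20.7]), 46.8)
top red px [116. 243.] n 72 z [-0.003  0.014  0.019] (array([392.1, 230.7]), array([14.7, 41.3]), 18.0)
top white px [354. 208.] n 2307 z [-0.001  0.003  0.007
[... 1024 characters left out ...]
lue px [239. 261.] n 1327 z [0.068 0.077 0.11 ] (array([ 406.4, -326.8]), array([117.3, 110.7]), 77.4)
   rib 354 0.1074 (array([ 406.6, -327. ]), array([101.7,  38.3]), 77.4)
   plate (array([ 406.4, -326.8]), array([117.3, 110.7]), 77.4) 0.0759
side orange px [257. 160.] n 29 z [0.209 0.218 0.223] (array([577.7, -92.9]), array([42.9, 13.5]), 78.4)
side white px [295. 304.] n 2143 z [-0.     0.004  0.008] (array([ 506.3, -473.2]), array([141. , 151.4]), 86.3)
side stand 0.008 753 [ 0.4   -0.15   0.008] [ 0.792 -0.002  0.022] (array([595.9, -75.7]), array([147.7, 391.3]), 90.0)
side stand 0.19 745 [ 0.56 -0.15  0.19] [ 0.752 -0.     0.26 ] (array([655.6, -73. ]), array([149.8, 192.2]), 88.7)
```

View pics/c.png

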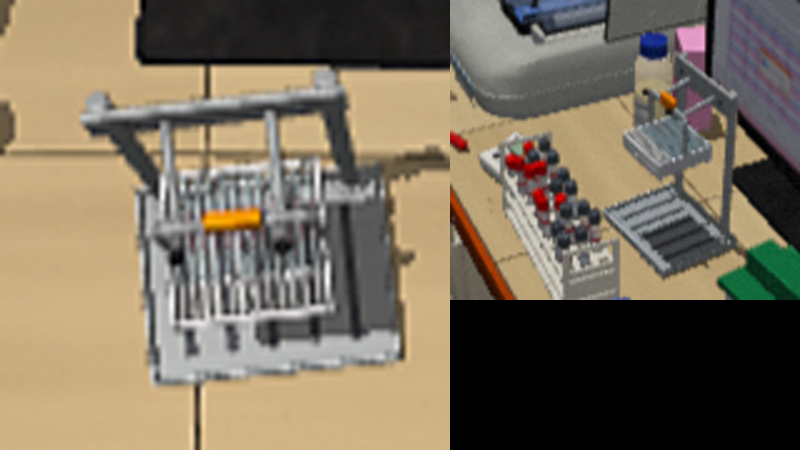

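Run:
```python
from h import *
im,d,P=load("top",0);im2,d2,P2=load("side",0)
A=np.vstack([P[d>0],P2[d2>0]])
A=A[(A[:,0]>.2)&(A[:,0]<1.0)&(abs(A[:,1])<.75)&(A[:,2]<.9)]
print("max z map (cm); rows x, cols y from .7 to -.7")
ys=np.arange(.7,-.7,-.1);print("      ",*(f"{int(round(y*100)):4d}" for y in ys))
for x in np.arange(.9,.2,-.05):
    r=[]
    for y in ys:
        q=A[(abs(A[:,0]-x)<.025)&(abs(A[:,1]-y+.05)<.05),2];r.append(f"{int(np.percentile(q,99)*100):4d}" if len(q)>5 else "   .")
    print(f"{x:.2f}  ",*r)
# stand
for n in("top","side"):
    im,d,P=load(n,0);s=hsv(im)[...,1];z=P[...,2];x=P[...,0];y=P[...,1]
    def R(l,m):
        m=(m&(d>0)).astype(np.uint8);N,L,S,C=cv2.connectedComponentsWithStats(m);
        if N<2:return
        i=1+S[1:,4].argmax();Q=P[L==i];print(n,l,len(Q),Q.mean(0).round(4),rect(Q))
    b=(y>-.2)&(y<0.02)&(s<70)
    R("plate",b&(z>.215)&(z<.245)&(x>.59)&(x<.69))
    R("tray",b&(z>.008)&(z<.02)&(x>.48)&(x<.68))
    R("basket",b&(z>.14)&(z<.175)&(x>.5)&(x<.63))
    R("prong/bar",b&(z>.2)&(z<.23)&(x>.5)&(x<.60))
    h=hsv(im);R("tab",(h[...,0]>5)&(h[...,0]<20)&(s>170)&(z>.18)&(z<.24)&(y>-.15)&(y<-.03))
    m=(x>.38)&(x<.50)&(y>.03)&(y<.17)&(z>.015)&(z<.08);R("timer",m)
```

```text
max z map (cm); rows x, cols y from .7 to -.7
         70   60   50   40   30   20   10    0  -10  -20  -30  -40  -50  -60
0.90      .    .   52   50   50   50    .    .   66   50   50   50   50   50
0.85     41   41   52   50   50   50   50    .   67   50   50   50   50   50
0.80     41   41   53   50   50   50   50   50   67   50   50   50   50   50
0.75     50   50   53   50   50   50   50   50   67   50   50   50   79   80
0.70     39   39   52   39   39   16    0    1   68    4    9    3   78   78
0.65     38   38   38   38   37   16    1   23   23   10   10   77   78   78
0.60     15   19   19   16   15    0    0   23   21   10   10    0    0    3
0.55     14   16   18   16   15    0    0   21   21    7    7    0    1    3
0.50     13   13   13   13   12    3    3    1    0    0    0    0    2    3
0.45     12   12   12   12   12    4   14   14   14   12   10    0    2    3
0.40      0    1    1    1    1    2   13   14   14   11   11    2    3    3
0.35      0    1    1    1    1    0    0    0    0    7    7    0    3    0
0.30    -78    1   -9  -78  -78  -78  -78  -78  -79  
[... 497 characters left out ...]
 0.2184] (array([578.2, -81.9]), array([ 6.7, 26.6]), 6.7)
top timer 737 [0.4469 0.1242 0.0309] (array([447.4, 128.5]), array([69.6, 92.5]), 12.0)
side plate 199 [ 0.6327 -0.0829  0.2265] (array([627.9, -77.4]), array([ 31. , 133.6]), 6.9)
side tray 374 [ 0.5857 -0.0808  0.0114] (array([586.9, -81.3]), array([122.1, 160.8]), 7.7)
side basket 516 [ 0.5758 -0.0947  0.1561] (array([580.7, -86.1]), array([84. , 92.5]), 6.5)
side prong/bar 36 [ 0.5828 -0.1137  0.2097] (array([ 582. , -110.8]), array([31.8, 24.8]), 48.3)
side tab 35 [ 0.5781 -0.088   0.2174] (array([577.9, -93. ]), array([42.9, 14. ]), 78.4)
side timer 100 [0.412  0.1053 0.031 ] (array([407.9, 101.3]), array([142. ,  26.8]), 77.8)
```

```bash
cat >> h.py <<'E'
from scipy.spatial.transform import Rotation as Rr
def plan(*targets):
    """each (x,y,z,jaw yaw deg); shifts in present tool axes (units 40mm), turn first-last in units 5deg"""
    from bench import get_state
    s=get_state();p=np.array(s["position"]);R=Rr.from_rotvec(s["tool_rot"]).as_matrix()
    yaw=np.degrees(np.arctan2(R[1,1],R[0,1]))
    print("t",round(s["time"],2),"p",p.round(4),"jaw yaw",round(yaw,2),"tilt",R[:,2].round(4),"F",np.round(s["ft_force"],1),"j",np.round(s["joint_positions"],2),"w",round(s["grip_width"],3))
    for x,y,z,w in targets:
        yy=np.radians(w);ax=np.array([[-np.sin(yy),np.cos(yy),0],[np.cos(yy),np.sin(yy),0],[0,0,-1]])
        t=(yaw-w+90)%180-90
        q=np.array([x,y,z]);print(" ->",q,"turn",round(t/5,2),"shift (axes after turn)",(ax@(q-p)/.04).round(2));p=q;yaw=w
E
python3 -m jog '[[[1,0,0,-0.2,1],[1,0,0,-0.2,1],[1,0,0,-0.2,1],[1,0,0,-0.2,1],[1,0,0,-0.2,1],[1,0,0,-0.2,1],[1,0,0,-0.2,1],[1,0,0,-0.2,1],[1,0,0,-0.2,1],[1,0,0,-0.2,1]]]' 15
python3 -m jog '[[[1,0,0,0,1],[1,0,0,0,1],[1,0,0,0,1],[1,0,0,0,0.35],[1,0,0,0,0]]]'
python3 -c "
from h import *
plan((.45,.40,.3,7.5),(.60,0,.3,7.5),(.62,-.309,.2,7.5))"
```

```text
time: 1.35
position: [0.177, 0.6252, 0.3022]
tool_rot: [1.71, 2.635, -0.002]
ft_force: [0.1, 0.0, -0.6]
grip_width: 0.994
time: 1.98
position: [0.177, 0.6253, 0.3023]
tool_rot: [2.071, 2.362, -0.001]
ft_force: [-0.7, -0.0, 0.1]
grip_width: 0.996
t 1.98 p [0.177  0.6253 0.3023] jaw yaw 7.5 tilt [-1.e-04 -5.e-04 -1.e+00] F [-0.7 -0.   0.1] j [-1.39  0.3   0.08  1.33 -0.02  1.52 -1.19] w 0.996
 -> [0.45 0.4  0.3 ] turn 0.0 shift (axes after turn) [-6.48  6.03  0.06]
 -> [0.6 0.  0.3] turn 0.0 shift (axes after turn) [-10.4    2.41   0.  ]
 -> [ 0.62  -0.309  0.2  ] turn 0.0 shift (axes after turn) [-7.72 -0.51  2.5 ]
```

```bash
python3 -m jog '[[[1,-0.92,0.86,0,0],[1,-0.92,0.86,0,0],[1,-0.93,0.86,0,0],[1,-0.93,0.86,0,0],[1,-0.93,0.86,0,0],[1,-0.93,0.86,0,0],[1,-0.92,0.87,0,0]]]'
python3 -m jog '[[[1,-1,0.24,0,0],[1,-1,0.24,0,0],[1,-1,0.24,0,0],[1,-1,0.24,0,0],[1,-1,0.24,0,0],[1,-1,0.24,0,0],[1,-1,0.24,0,0],[1,-1,0.24,0,0],[1,-1,0.24,0,0],[1,-1,0.24,0,0]]]'
python3 -m jog '[[[1,-0.9,0,0,0],[1,-0.9,0,0,0],[1,-0.9,-0.1,0,0],[1,-0.9,-0.1,0,0],[1,-0.9,-0.1,0.2,0],[1,-0.9,-0.1,0.4,0],[1,-0.9,-0.1,0.6,0],[1,-0.9,0,0.6,0],[1,-0.9,0,0.6,0],[1,0,0,0,0]]]'
python3 - <<'E'
from h import *
plan((.62,-.309,.083,7.5))
for n in("top","side"):
    im,d=eyes.get_image(n);np.savez(f"{n}1.npz",im=im,d=d)
    c=im[110:230,230:390] if n=="top" else im[130:280,200:400]
    cv2.imwrite(f"pics/c1{n}.png",cv2.resize(c[:,:,::-1],(400,300),interpolation=cv2.INTER_CUBIC))
cv2.imwrite("pics/c1.png",np.hstack([cv2.imread(f"pics/c1{n}.png") for n in("top","side")]))
E
```

```text
time: 2.85
position: [0.4509, 0.3985, 0.3027]
tool_rot: [-2.071, -2.362, -0.001]
ft_force: [1.2, 1.0, -0.6]
grip_width: 1.004
time: 4.1
position: [0.5972, 0.0144, 0.3027]
tool_rot: [2.071, 2.363, 0.001]
ft_force: [-0.1, 0.6, -0.6]
grip_width: 1.001
time: 5.35
position: [0.6164, -0.3115, 0.2037]
tool_rot: [-2.075, -2.354, 0.006]
ft_force: [-0.9, 0.1, 0.1]
grip_width: 0.999
t 5.35 p [ 0.6164 -0.3115  0.2037] jaw yaw 7.2 tilt [-5.2e-03 -6.0e-04 -1.0e+00] F [-0.9  0.1  0.1] j [-0.06  0.49  0.7   1.38 -0.31  1.39  0.76] w 0.999
 -> [ 0.62  -0.309  0.083] turn -0.06 shift (axes after turn) [0.05 0.1  3.02]
```

View pics/c1.png

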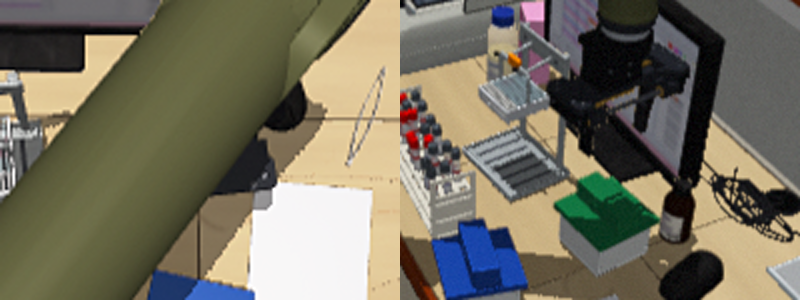

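```bash
python3 -m jog '[[[1,0.05,0.1,0.6,-0.06],[1,0,0,0.6,0],[1,0,0,0.6,0],[1,0,0,0.5,0],[1,0,0,0.4,0],[1,0,0,0.2,0],[1,0,0,0.05,0],[1,0,0,0,0]]]' 25
python3 -c "
from h import *
plan((.62,-.309,.081,7.5))"
python3 -m jog '[[[0.3,0,0,0,0],[0.3,0,0,0,0],[0.3,0,0,0,0],[0.3,0,0,0,0],[0.3,0,0,0,0]]]' 25
python3 -c "
from h import *
plan((.62,-.309,.081,7.5))"
```

```text
time: 6.45
position: [0.6231, -0.3061, 0.0891]
tool_rot: [2.066, 2.366, 0.0]
ft_force: [0.2, -0.4, -0.1]
grip_width: 1.001
t 6.45 p [ 0.6231 -0.3061  0.0891] jaw yaw 7.74 tilt [ 9.e-04 -4.e-04 -1.e+00] F [ 0.2 -0.4 -0.1] j [-0.05  0.57  0.66  1.5  -0.36  1.19  0.8 ] w 1.001
 -> [ 0.62  -0.309  0.081] turn 0.05 shift (axes after turn) [-0.06 -0.09  0.2 ]
time: 7.08
position: [0.6228, -0.3058, 0.0885]
tool_rot: [-2.066, -2.366, -0.0]
ft_force: [-0.4, 0.2, -0.4]
grip_width: 0.514
t 7.08 p [ 0.6228 -0.3058  0.0885] jaw yaw 7.75 tilt [ 0.e+00  2.e-04 -1.e+00] F [-0.4  0.2 -0.4] j [-0.05  0.57  0.66  1.5  -0.36  1.19  0.8 ] w 0.514
 -> [ 0.62  -0.309  0.081] turn 0.05 shift (axes after turn) [-0.07 -0.08  0.19]
```

```bash
python3 -m jog '[[[0.5,-0.07,-0.08,0.15,0],[0.5,0,0,0,0],[0.3,0,0,0,0],[0.3,0,0,0,0],[0.3,0,0,0,0]]]' 25
python3 -c "
from h import *
plan((.62,-.309,.081,7.5))"
```

```text
time: 7.7
position: [0.62, -0.3089, 0.0825]
tool_rot: [-2.066, -2.367, -0.0]
ft_force: [0.2, -0.2, -0.3]
grip_width: 0.434
t 7.7 p [ 0.62   -0.3089  0.0825] jaw yaw 7.76 tilt [-0.e+00  1.e-04 -1.e+00] F [ 0.2 -0.2 -0.3] j [-0.04  0.57  0.66  1.51 -0.37  1.18  0.81] w 0.434
 -> [ 0.62  -0.309  0.081] turn 0.05 shift (axes after turn) [-0.    0.    0.04]
```

```bash
python3 -m jog '[[[0.3,0,0,-0.1,0],[0.3,0,0,-0.2,0],[0.3,0,0,-0.4,0],[0.3,0,0,-0.6,0],[0.3,0,0,-0.8,0],[0.3,0,0,0,0]]]' 25
python3 -c "
from h import *
plan((.506,-.470,.16,-4.2),(.506,-.470,.026,-4.2))"
```

```text
time: 8.45
position: [0.6217, -0.3105, 0.171]
tool_rot: [2.062, 2.361, 0.003]
ft_force: [-0.0, -1.1, -1.8]
grip_width: 0.434
t 8.45 p [ 0.6217 -0.3105  0.171 ] jaw yaw 7.74 tilt [ 0.0065 -0.0028 -1.    ] F [-0.  -1.1 -1.8] j [-0.06  0.5   0.69  1.42 -0.32  1.32  0.78] w 0.434
 -> [ 0.506 -0.47   0.16 ] turn 2.39 shift (axes after turn) [-4.19 -2.59  0.28]
 -> [ 0.506 -0.47   0.026] turn 0.0 shift (axes after turn) [0.   0.   3.35]
```

```bash
python3 -m jog '[[[0.3,0,0,0,0.8],[0.3,0,0,0,0.8],[0.3,0,0,0,0.79],[0.3,-0.7,-0.43,0,0],[0.3,-0.7,-0.43,0,0],[0.3,-0.7,-0.43,0,0],[0.3,-0.7,-0.43,0,0],[0.3,-0.7,-0.43,0,0],[0.3,-0.69,-0.43,0.2,0],[0.3,0,0,0.2,0]]]'
python3 -m jog '[[[0.3,0,0,0.7,0],[0.3,0,0,0.7,0],[0.3,0,0,0.7,0],[0.3,0,0,0.4,0],[0.3,0,0,0,0],[0.3,0,0,0,0]]]'
python3 -c "
from h import *
plan((.506,-.470,.0225,-4.2))"
```

```text
time: 9.7
position: [0.5009, -0.4719, 0.1502]
tool_rot: [-2.308, -2.131, 0.004]
ft_force: [-0.1, 0.8, -0.9]
grip_width: 0.431
time: 10.45
position: [0.5054, -0.4691, 0.0517]
tool_rot: [2.3, 2.138, 0.0]
ft_force: [0.5, -0.8, -1.3]
grip_width: 0.438
t 10.45 p [ 0.5054 -0.4691  0.0517] jaw yaw -4.19 tilt [ 0.0013 -0.0011 -1.    ] F [ 0.5 -0.8 -1.3] j [ 0.2   0.62  0.71  1.55 -0.43  1.14  0.93] w 0.438
 -> [ 0.506  -0.47    0.0225] turn 0.0 shift (axes after turn) [-0.02  0.02  0.73]
```

```bash
python3 -m jog '[[[0.3,0,0,0.3,0],[0.3,0,0,0.2,0],[0.3,0,0,0.1,0],[0.3,0,0,0.08,0],[0.3,0,0,0.06,0],[0.3,0,0,0.03,0],[0.3,0,0,0,0]]]'
python3 -c "
from h import *
plan((.506,-.470,.0225,-4.2))"
```

```text
time: 11.32
position: [0.5047, -0.4687, 0.0224]
tool_rot: [-2.301, -2.138, -0.002]
ft_force: [-3.8, 5.4, 12.5]
grip_width: 0.434
t 11.32 p [ 0.5047 -0.4687  0.0224] jaw yaw -4.2 tilt [ 7.0e-04  1.1e-03 -1.0e+00] F [-3.8  5.4 12.5] j [ 0.21  0.65  0.7   1.57 -0.45  1.09  0.95] w 0.434
 -> [ 0.506  -0.47    0.0225] turn -0.0 shift (axes after turn) [-0.03  0.04 -0.  ]
```

```bash
python3 -m jog '[[[0.3,0,0,-0.03,0],[0.8,0,0,0,0],[0.8,0,0,0,0],[0.8,0,0,0,0],[0.8,0,0,-0.4,0],[0.8,0,0,-0.8,0],[0.8,0,0,-1,0],[0.8,0,0,-1,0],[0.8,0,0,-1,0],[0.4,0,0,-1,0]]]'
python3 - <<'E'
from h import *
plan((.52,-.2,.3,6.8),(.578,-.083,.28,6.8))
for n in("top","side"):
    im,d=eyes.get_image(n);np.savez(f"{n}2.npz",im=im,d=d);cv2.imwrite(f"pics/f2{n}.png",cv2.resize(im[90:300,150:430,::-1],(400,300)))
cv2.imwrite("pics/c2.png",np.hstack([cv2.imread(f"pics/f2{n}.png") for n in("top","side")]))
E
```

```text
time: 12.58
position: [0.5046, -0.4689, 0.2317]
tool_rot: [2.301, 2.137, 0.0]
ft_force: [-0.6, -0.6, -0.3]
grip_width: 0.748
t 12.57 p [ 0.5046 -0.4689  0.2317] jaw yaw -4.22 tilt [ 1.2e-03 -9.0e-04 -1.0e+00] F [-0.6 -0.6 -0.3] j [ 0.17  0.48  0.79  1.35 -0.34  1.44  0.86] w 0.748
 -> [ 0.52 -0.2   0.3 ] turn -2.2 shift (axes after turn) [ 6.63  1.18 -1.71]
 -> [ 0.578 -0.083  0.28 ] turn 0.0 shift (axes after turn) [2.73 1.79 0.5 ]
```

View pics/c2.png

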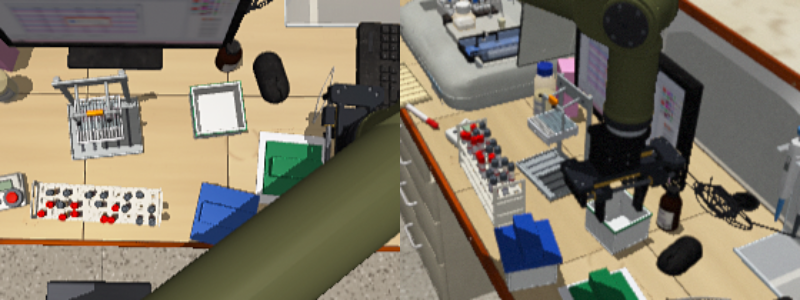

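The top view shows the open green dish at full-image pixel (303,166), the lid on the pad, and the rack still hanging. Next I measure the dish rim and the tab from this view.

Run:
```python
from h import *
im,d,P=load("top",2);H=hsv(im);p=eyes.camera_params("top");K=np.array(p["camera_matrix"]);T=np.array(p["pose"])
def ray(uv,z):
    r=np.c_[(uv-K[[0,1],[2,2]])/K[0,0],np.ones(len(uv))]@T[:3,:3].T;return T[:3,3]+r*((z-T[2,3])/r[:,2])[:,None]
x,y,z=P[...,0],P[...,1],P[...,2]
m=(H[...,0]>55)&(H[...,0]<90)&(H[...,1]>70)&(x>.54)&(x<.7)&(y>-.39)&(y<-.23)
v,u=np.nonzero(m);print(len(u),np.percentile(z[m],[5,50,95]))
print("rim green ray",rect(ray(np.c_[u,v].astype(float),.071)))
m2=(z>.064)&(z<.08)&(x>.54)&(x<.7)&(y>-.39)&(y<-.23)&(d>0);print("rim depth",m2.sum(),rect(P[m2]))
m3=(z>-.01)&(z<.03)&(H[...,2]>150)&(H[...,1]<40)&(x>.54)&(x<.7)&(y>-.39)&(y<-.23);print("floor",np.median(z[m3]),rect(P[m3]))
for X,zz in(("tab",.222),):
    t=(H[...,0]>8)&(H[...,0]<22)&(H[...,1]>150)&(x>.54)&(x<.62)&(y>-.13)&(y<-.04)
    v,u=np.nonzero(t);print(X,len(u),rect(ray(np.c_[u,v].astype(float),zz)),rect(P[t&(d>0)]),np.median(z[t]))
g=(H[...,0]>65)&(H[...,0]<85)&(H[...,1]>150)&(x<.57)&(d>0)&(y<-.39);r=P[g];q=r[r[:,2]>.037];print("lid",rect(r),"rib",rect(q),q[:,2].mean())
cv2.imwrite("pics/c3.png",cv2.resize(im[130:205,165:340,::-1],None,fx=4.5,fy=4.5,interpolation=cv2.INTER_CUBIC))
```

```text
78 [0.04081651 0.06849684 0.07175079]
rim green ray (array([ 619.4, -308.7]), array([101.4, 102.4]), 7.3)
rim depth 320 (array([ 621.3, -309.2]), array([101.6, 102. ]), 7.3)
floor 0.004717009178485165 (array([ 626.1, -306.9]), array([79.3, 94.6]), 7.7)
tab 40 (array([576.1, -82.1]), array([ 9.8, 26.6]), 0.8) (array([578.8, -76.5]), array([37.1, 11.5]), 80.0) 0.22001660185896682
lid (array([ 505.4, -467.9]), array([112.7, 108.1]), 85.9) rib (array([ 506.1, -468.1]), array([100.4,  38.9]), 86.1) 0.04642033175097745
```

View pics/c3.png

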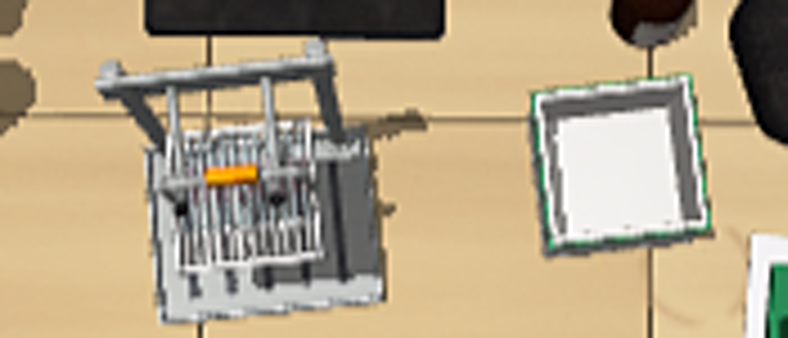

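```bash
python3 -m jog '[[[0.35,0,0,-0.8,-0.8],[0.35,0,0,-0.5,-0.8],[0.35,0,0,-0.4,-0.62],[0.35,0.9,0.2,0,0],[0.35,0.95,0.2,0,0],[0.35,0.95,0.2,0,0],[0.35,0.95,0.2,0,0],[0.35,0.95,0.2,0,0],[0.35,0.95,0.2,0,0]]]'
python3 -m jog '[[[0.35,0.95,0.2,0,0],[0.35,0.7,0.4,0,0],[0.35,0.7,0.4,0,0],[0.35,0.6,0.4,0,0],[0.35,0.4,0.4,0,0],[0.35,0,0,0,0],[0.35,0,0,0,0]]]'
python3 -c "
from h import *
plan((.5765,-.0825,.26,6.9),(.5765,-.0825,.194,6.9))"
```

```text
time: 13.8
position: [0.5249, -0.2374, 0.2972]
tool_rot: [2.084, 2.35, 0.001]
ft_force: [0.6, -0.3, -0.0]
grip_width: 0.353
time: 14.68
position: [0.5801, -0.0986, 0.297]
tool_rot: [2.086, 2.349, -0.002]
ft_force: [-0.1, -0.4, -0.5]
grip_width: 0.348
t 14.68 p [ 0.5801 -0.0986  0.297 ] jaw yaw 6.78 tilt [-4.0e-04 -1.1e-03 -1.0e+00] F [-0.1 -0.4 -0.5] j [-0.4   0.18  0.6   1.51 -0.1   1.48  0.33] w 0.348
 -> [ 0.5765 -0.0825  0.26  ] turn -0.02 shift (axes after turn) [ 0.41 -0.04  0.92]
 -> [ 0.5765 -0.0825  0.194 ] turn 0.0 shift (axes after turn) [0.   0.   1.65]
```

```bash
python3 -m jog '[[[0.35,0.4,-0.04,0.2,0],[0.35,0,0,0.35,0],[0.35,0,0,0.25,0],[0.35,0,0,0,0],[0.35,0,0,0,0]]]'
python3 - <<'E'
from h import *
plan((.5765,-.0825,.194,6.9))
im,d=eyes.get_image("side");np.savez("side3.npz",im=im,d=d);cv2.imwrite("pics/s3.png",cv2.resize(im[100:220,190:350,::-1],(800,600),interpolation=cv2.INTER_CUBIC))
E
```

```text
time: 15.3
position: [0.5772, -0.0815, 0.2651]
tool_rot: [2.084, 2.35, 0.0]
ft_force: [-0.4, -0.8, 0.7]
grip_width: 0.347
t 15.3 p [ 0.5772 -0.0815  0.2651] jaw yaw 6.87 tilt [ 3.e-04 -1.e-04 -1.e+00] F [-0.4 -0.8  0.7] j [-0.42  0.17  0.59  1.58 -0.1   1.42  0.3 ] w 0.347
 -> [ 0.5765 -0.0825  0.194 ] turn -0.01 shift (axes after turn) [-0.02 -0.02  1.78]
```

View pics/s3.png

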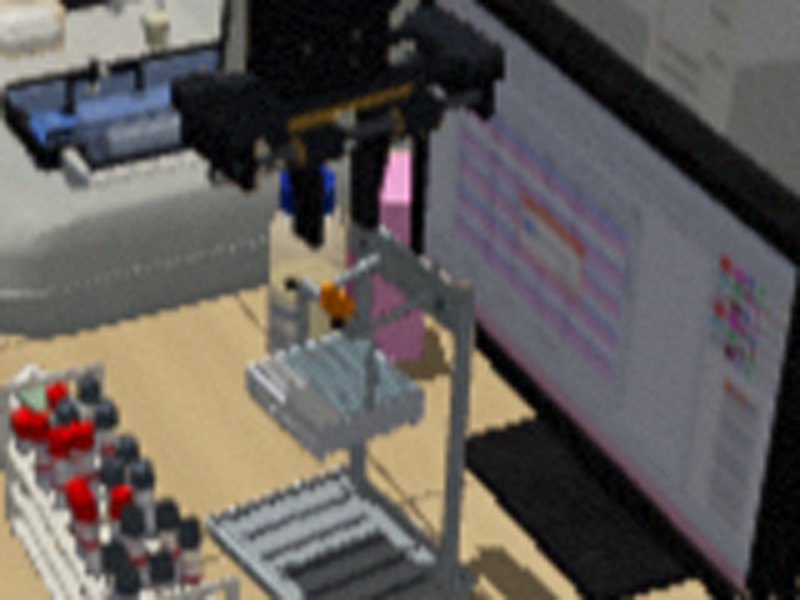

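The two fingertips, near crop pixels (312,240) and (365,225), straddle the tab at (337,300). I go down.

```bash
python3 -m jog '[[[0.35,-0.02,-0.02,0.4,0],[0.35,0,0,0.4,0],[0.35,0,0,0.4,0],[0.35,0,0,0.3,0],[0.35,0,0,0.25,0],[0.35,0,0,0,0],[0.35,0,0,0,0]]]'
python3 -c "
from h import *
plan((.5765,-.0825,.194,6.9))"
```

```text
time: 16.23
position: [0.5768, -0.0821, 0.1954]
tool_rot: [2.083, 2.351, 0.001]
ft_force: [-0.4, 0.7, -0.2]
grip_width: 0.351
t 16.23 p [ 0.5768 -0.0821  0.1954] jaw yaw 6.9 tilt [ 9.e-04  0.e+00 -1.e+00] F [-0.4  0.7 -0.2] j [-0.41  0.21  0.58  1.68 -0.12  1.29  0.32] w 0.351
 -> [ 0.5765 -0.0825  0.194 ] turn -0.0 shift (axes after turn) [-0.01 -0.01  0.04]
```

```bash
python3 -m jog '[[[0,0,0,0.04,0],[0,0,0,0,0],[0,0,0,0,0],[0,0,0,0,0],[0,0,0,0,0]]]' 30
python3 -m jog '[[[0,0,0,-0.1,0],[0,0,0,-0.15,0],[0,0,0,-0.2,0],[0,0,0,-0.2,0],[0,0,0,0,0]]]' 30
python3 -c "
from h import *
plan((.5765,-.0825,.194,6.9))"
```

```text
time: 16.85
position: [0.5777, -0.0817, 0.1938]
tool_rot: [2.082, 2.35, 0.003]
ft_force: [4.6, 0.3, -1.4]
grip_width: 0.09
time: 17.48
position: [0.5768, -0.0822, 0.2204]
tool_rot: [2.083, 2.35, 0.002]
ft_force: [-0.1, -0.7, -4.1]
grip_width: 0.086
t 17.48 p [ 0.5768 -0.0822  0.2204] jaw yaw 6.89 tilt [ 1.6e-03  1.0e-04 -1.0e+00] F [-0.1 -0.7 -4.1] j [-0.42  0.19  0.59  1.65 -0.11  1.33  0.31] w 0.086
 -> [ 0.5765 -0.0825  0.194 ] turn -0.0 shift (axes after turn) [-0.01 -0.01  0.66]
```

```bash
python3 -m jog '[[[0,0,-0.2,0,0],[0,0,-0.35,0,0],[0,0,-0.4,0,0],[0,0,-0.4,0,0],[0,0,-0.35,0,0],[0,0,-0.2,0,0],[0,0,0,0,0],[0,0,0,0,0]]]'
python3 - <<'E'
from h import *
plan((.5,-.09,.3,6.9))
E
```

```text
time: 18.48
position: [0.5014, -0.091, 0.2195]
tool_rot: [2.083, 2.351, 0.001]
ft_force: [0.5, 0.1, -3.4]
grip_width: 0.09
t 18.48 p [ 0.5014 -0.091   0.2195] jaw yaw 6.92 tilt [ 6.e-04 -0.e+00 -1.e+00] F [ 0.5  0.1 -3.4] j [-0.45  0.01  0.58  1.82 -0.01  1.32  0.26] w 0.09
 -> [ 0.5  -0.09  0.3 ] turn 0.0 shift (axes after turn) [ 0.03 -0.03 -2.01]
```

```bash
python3 -m jog '[[[0,0,0,-0.5,0],[0,0,0,-0.8,0],[0,0,0,-0.8,0],[0,-0.4,0,-0.4,-0.08],[0,-0.8,0,0,0],[0,-0.8,0.2,0,0],[0,-0.8,0.4,0,0],[0,-0.8,0.5,0,0],[0,-0.8,0.5,0,0],[0,-0.8,0.5,0,0]]]'
python3 -m jog '[[[0,-0.4,0.3,0,0],[0,0,0,0,0],[0,0,0,0.5,0],[0,0,0,0.5,0],[0,0,0,0.5,0],[0,0,0,0.5,0]]]'
python3 -c "
from h import *
plan((.6193,-.3093,.155,7.3))"
```

```text
time: 19.73
position: [0.6123, -0.2871, 0.3186]
tool_rot: [-2.073, -2.36, 0.001]
ft_force: [0.5, 0.4, -2.7]
grip_width: 0.093
time: 20.48
position: [0.6247, -0.3004, 0.2383]
tool_rot: [-2.074, -2.359, -0.001]
ft_force: [0.5, 0.2, -3.6]
grip_width: 0.086
t 20.48 p [ 0.6247 -0.3004  0.2383] jaw yaw 7.36 tilt [ 2.e-04  4.e-04 -1.e+00] F [ 0.5  0.2 -3.6] j [-0.09  0.48  0.73  1.33 -0.31  1.45  0.75] w 0.086
 -> [ 0.6193 -0.3093  0.155 ] turn 0.01 shift (axes after turn) [-0.2  -0.16  2.08]
```

```bash
python3 -m jog '[[[0,-0.2,-0.16,0.5,0],[0,0,0,0.6,0],[0,0,0,0.4,0],[0,0,0,0.2,0],[0,0,0,0,0],[0,0,0,0,0]]]'
python3 - <<'E'
from h import *
plan((.6193,-.3093,.155,7.3))
im,d=eyes.get_image("side");np.savez("side4.npz",im=im,d=d);cv2.imwrite("pics/s4.png",cv2.resize(im[170:280,240:370,::-1],(709,600),interpolation=cv2.INTER_CUBIC))
im,d=eyes.get_image("top");np.savez("top4.npz",im=im,d=d)
P=cloud("side",np.load("side4.npz")["d"]);im=np.load("side4.npz")["im"];H=hsv(im);x,y,z=[P[...,i] for i in range(3)]
b=(abs(x-.62)<.09)&(abs(y+.31)<.09)
g=b&(H[...,0]>55)&(H[...,0]<90)&(H[...,1]>70)&(z>.055)&(z<.08);print("rim",g.sum(),rect(P[g]))
k=b&(z>.09)&(z<.125)&(H[...,2]>90);print("basket",k.sum(),rect(P[k]))
k=b&(z>.112)&(z<.13)&(H[...,2]>90);print("basket top",k.sum(),rect(P[k]))
E
```

```text
time: 21.22
position: [0.6197, -0.3102, 0.1723]
tool_rot: [2.074, 2.357, 0.001]
ft_force: [-0.1, 0.0, -2.8]
grip_width: 0.089
t 21.23 p [ 0.6197 -0.3102  0.1723] jaw yaw 7.31 tilt [ 1.5e-03 -7.0e-04 -1.0e+00] F [-0.1  0.  -2.8] j [-0.08  0.51  0.71  1.42 -0.33  1.33  0.78] w 0.089
 -> [ 0.6193 -0.3093  0.155 ] turn 0.0 shift (axes after turn) [ 0.02 -0.01  0.43]
rim 72 (array([ 599.4, -341.6]), array([ 66. , 134.2]), 52.8)
basket 133 (array([ 606. , -335.8]), array([ 61.3, 114.3]), 52.9)
basket top 152 (array([ 623.1, -315.5]), array([85.6, 84.3]), 7.1)
```

View pics/s4.png

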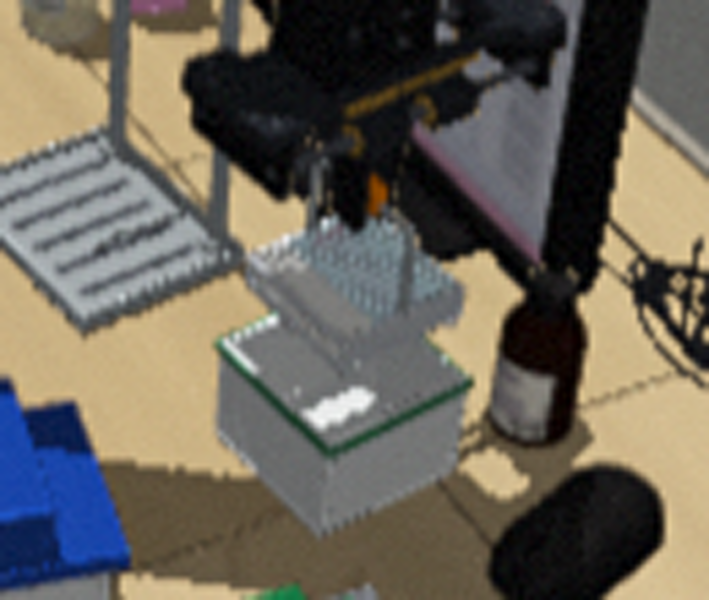

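Run:
```python
from h import *
p=eyes.camera_params("side");K=np.array(p["camera_matrix"]);T=np.array(p["pose"])
def ray(uv,z):
    r=np.c_[(uv-K[[0,1],[2,2]])/K[0,0],np.ones(len(uv))]@T[:3,:3].T;return T[:3,3]+r*((z-T[2,3])/r[:,2])[:,None]
im,d,P=load("side",4);H=hsv(im)
v,u=np.indices(d.shape)
# rim: bottom-most-left and -right front edges, from the green mask; fit lines through its two front edges
g=(H[...,0]>55)&(H[...,0]<90)&(H[...,1]>70)&(u>275)&(u<330)&(v>225)&(v<256)
uv=np.c_[u[g],v[g]].astype(float);Q=ray(uv,.068)[:,:2]
a=np.radians(7.3);B=np.array([[np.cos(a),np.sin(a)],[-np.sin(a),np.cos(a)]])
q=(Q@B.T)*1000;print("n",len(q));
c=np.array([.6193,-.3093])@B.T*1000
# coordinates relative to assumed dish centre, dish axes
q-=c;print("dish-frame extents",np.percentile(q,[1,3,50,97,99],axis=0).round(1).tolist())
fx=q[(abs(q[:,0]+50)<8)&(abs(q[:,1])<40),0];fy=q[(abs(q[:,1]+51)<8)&(abs(q[:,0])<40),1]
print("-x band",np.median(fx),fx.min(),"-y band",np.median(fy),fy.min(),len(fx),len(fy))
# basket top surface by depth
x,y,z=[P[...,i] for i in range(3)]
tz=.1723-.064+.03
for lo,hi in((.126,.15),):
    k=(abs(x-.62)<.07)&(abs(y+.31)<.07)&(z>lo)&(z<hi)&(H[...,2]>90)&(d>0)
    w=P[k][:,:2]@B.T*1000-c;print("basket",k.sum(),np.percentile(w,[1,3,50,97,99],axis=0).round(1).tolist(),np.median(z[k]))
```

```text
n 72
dish-frame extents [[-49.8, -56.3], [-49.7, -56.2], [-44.1, -52.2], [39.8, 35.2], [44.2, 40.4]]
-x band -47.503054153944845 -49.85577725247572 -y band -54.39375378663874 -56.36531627784086 29 31
basket 560 [[-39.3, -48.8], [-38.3, -47.5], [-5.8, -10.5], [38.8, 33.1], [41.6, 36.4]] 0.13630820662735232
```

The rack sits within about 1 mm of the dish centre, in the same view, after a small correction. I lower it, checking forces as it goes.

```bash
python3 -m jog '[[[0,0.02,-0.02,0.3,0],[0,0,0,0.3,0],[0,0,0,0.25,0],[0,0,0,0.2,0],[0,0,0,0.2,0],[0,0,0,0,0],[0,0,0,0,0]]]'
python3 -c "
from h import *
plan((.619,-.3093,.069,7.3))"
```

```text
time: 22.2
position: [0.6185, -0.3094, 0.1217]
tool_rot: [2.075, 2.358, 0.0]
ft_force: [1.1, -0.4, -3.2]
grip_width: 0.09
t 22.2 p [ 0.6185 -0.3094  0.1217] jaw yaw 7.3 tilt [ 7.e-04 -2.e-04 -1.e+00] F [ 1.1 -0.4 -3.2] j [-0.07  0.54  0.7   1.48 -0.36  1.25  0.8 ] w 0.09
 -> [ 0.619  -0.3093  0.069 ] turn -0.0 shift (axes after turn) [0.   0.01 1.32]
```

```bash
python3 -m jog '[[[0,0,0.01,0.15,0],[0,0,0,0.2,0],[0,0,0,0.2,0],[0,0,0,0.2,0],[0,0,0,0.15,0],[0,0,0,0.15,0],[0,0,0,0.1,0],[0,0,0,0,0]]]'
python3 -c "
from h import *
plan((.619,-.3093,.069,7.3))"
```

```text
time: 23.2
position: [0.6186, -0.309, 0.075]
tool_rot: [-2.075, -2.358, 0.0]
ft_force: [-0.3, 0.4, -3.1]
grip_width: 0.088
t 23.2 p [ 0.6186 -0.309   0.075 ] jaw yaw 7.3 tilt [-4.e-04  3.e-04 -1.e+00] F [-0.3  0.4 -3.1] j [-0.06  0.58  0.68  1.52 -0.38  1.17  0.81] w 0.088
 -> [ 0.619  -0.3093  0.069 ] turn -0.0 shift (axes after turn) [-0.01  0.01  0.15]
```

```bash
python3 -m jog '[[[0,0,0,0.06,0],[0,0,0,0.05,0],[0,0,0,0.04,0],[0,0,0,0.03,0],[0,0,0,0,0]]]'
python3 -c "
from h import *
plan((.619,-.3093,.069,7.3))"
```

```text
time: 23.82
position: [0.619, -0.309, 0.069]
tool_rot: [2.075, 2.358, 0.001]
ft_force: [-1.5, 1.4, 2.9]
grip_width: 0.086
t 23.82 p [ 0.619 -0.309  0.069] jaw yaw 7.31 tilt [ 7.e-04  4.e-04 -1.e+00] F [-1.5  1.4  2.9] j [-0.06  0.59  0.67  1.53 -0.39  1.16  0.82] w 0.086
 -> [ 0.619  -0.3093  0.069 ] turn 0.0 shift (axes after turn) [-0.01 -0.    0.  ]
```

```bash
python3 -m jog '[[[0.3,0,0,0,0],[0.3,0,0,0,0],[0.3,0,0,0,0],[0.3,0,0,-0.2,0],[0.3,0,0,-0.5,0],[0.8,0,0,-0.8,0],[0.8,0,0,-1,0],[0.8,0,0,-1,0.8],[0.8,0,0,0,0.8],[0.8,0,0,0,0.7]]]'
python3 -c "
from h import *
plan((.505,-.469,.2,-4.2),(.505,-.469,.0225,-4.2))"
```

```text
time: 25.08
position: [0.6192, -0.3097, 0.211]
tool_rot: [2.302, 2.134, 0.003]
ft_force: [-0.5, 0.8, -0.9]
grip_width: 0.757
t 25.07 p [ 0.6192 -0.3097  0.211 ] jaw yaw -4.33 tilt [ 0.0033 -0.0011 -1.    ] F [-0.5  0.8 -0.9] j [-0.1   0.5   0.76  1.38 -0.34  1.4   0.58] w 0.757
 -> [ 0.505 -0.469  0.2  ] turn -0.03 shift (axes after turn) [-4.18 -2.56  0.27]
 -> [ 0.505  -0.469   0.0225] turn 0.0 shift (axes after turn) [0.   0.   4.44]
```

```bash
python3 -m jog '[[[0.8,-0.7,-0.43,0,0],[0.8,-0.7,-0.43,0,0],[0.8,-0.7,-0.43,0,0],[0.8,-0.7,-0.43,0,0],[0.8,-0.7,-0.42,0,0],[0.8,-0.68,-0.42,0.2,0],[0.8,0,0,0.6,0],[0.8,0,0,0.8,0],[0.8,0,0,0.8,0],[0.8,0,0,0.8,0]]]'
python3 -m jog '[[[0.8,0,0,0.5,0],[0.8,0,0,0.3,0],[0.8,0,0,0,0],[0.8,0,0,0,0]]]'
python3 - <<'E'
from h import *
plan((.505,-.469,.0235,-4.2))
im,d=eyes.get_image("top");np.savez("top5.npz",im=im,d=d)
im2,d=eyes.get_image("side");np.savez("side5.npz",im=im2,d=d)
a=cv2.resize(im[130:205,265:340,::-1],(400,400),interpolation=cv2.INTER_CUBIC);b=cv2.resize(im2[180:290,240:350,::-1],(400,400),interpolation=cv2.INTER_CUBIC)
cv2.imwrite("pics/c5.png",np.hstack([a,b]))
E
```

```text
time: 26.32
position: [0.505, -0.4689, 0.0811]
tool_rot: [2.3, 2.137, 0.001]
ft_force: [0.4, 0.4, 0.0]
grip_width: 0.797
time: 26.82
position: [0.5049, -0.4691, 0.0495]
tool_rot: [2.3, 2.137, 0.0]
ft_force: [0.5, 0.3, -0.2]
grip_width: 0.799
t 26.82 p [ 0.5049 -0.4691  0.0495] jaw yaw -4.2 tilt [ 0.0016 -0.0013 -1.    ] F [ 0.5  0.3 -0.2] j [ 0.19  0.63  0.73  1.55 -0.45  1.14  0.94] w 0.799
 -> [ 0.505  -0.469   0.0235] turn 0.0 shift (axes after turn) [0.   0.   0.65]
```

View pics/c5.png

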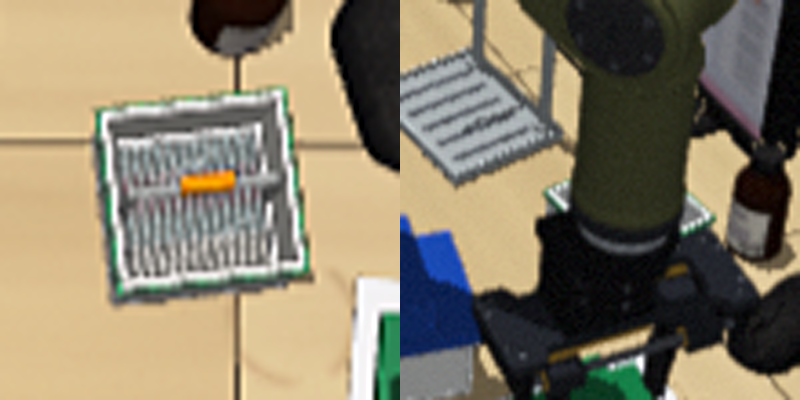

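The top view shows the rack level inside the dish, with the tab at crop (208,182) and basket inside the rim on all sides. Next I grip the lid.

```bash
python3 -m jog '[[[0.8,0.01,0,0.3,0],[0.8,0,0,0.2,0],[0.8,0,0,0.13,0],[0.3,0,0,0,0],[0.3,0,0,0,0],[0.3,0,0,0,0],[0.3,0,0,0,0],[0.3,0,0,0,0],[0.3,0,0,0,0],[0.3,0,0,0,0]]]' 25
python3 - <<'E'
from h import *
plan((.505,-.469,.0235,-4.2))
im,d,P=load("top",5);H=hsv(im);x,y,z=[P[...,i] for i in range(3)]
m2=(z>.064)&(z<.08)&(x>.54)&(x<.7)&(y>-.39)&(y<-.23)&(d>0);print("rim depth",m2.sum(),rect(P[m2]))
t=(H[...,0]>8)&(H[...,0]<22)&(H[...,1]>150)&(x>.58)&(x<.66)&(y>-.35)&(y<-.26);print("tab",rect(P[t]),np.percentile(z[t],90))
E
```

```text
time: 28.18
position: [0.5045, -0.4682, 0.0232]
tool_rot: [2.301, 2.138, 0.0]
ft_force: [0.1, -0.6, 2.3]
grip_width: 0.432
t 28.18 p [ 0.5045 -0.4682  0.0232] jaw yaw -4.2 tilt [ 4.e-04 -2.e-04 -1.e+00] F [ 0.1 -0.6  2.3] j [ 0.19  0.65  0.72  1.57 -0.47  1.1   0.95] w 0.432
 -> [ 0.505  -0.469   0.0235] turn -0.0 shift (axes after turn) [-0.02  0.01 -0.01]
rim depth 328 (array([ 621.1, -309.1]), array([100.3, 102.5]), 7.5)
tab (array([ 621.8, -309.2]), array([11.7, 27.2]), 7.0) 0.09825241135799301
```

```bash
python3 -m jog '[[[0.3,0,0,-0.2,0],[0.3,0,0,-0.5,0],[0.3,0,0,-0.8,0],[0.3,0,0,-0.9,0],[0.3,0,0,-0.9,0],[0.3,0,0,-0.6,0],[0.3,0,0,0,0]]]'
python3 -c "
from h import *
plan((.619,-.309,.18,7.4))"
```

```text
time: 29.05
position: [0.5051, -0.4695, 0.1825]
tool_rot: [2.298, 2.134, 0.001]
ft_force: [-0.5, -0.0, -1.5]
grip_width: 0.435
t 29.05 p [ 0.5051 -0.4695  0.1825] jaw yaw -4.22 tilt [ 0.0043 -0.0034 -1.    ] F [-0.5 -0.  -1.5] j [ 0.15  0.51  0.8   1.42 -0.37  1.35  0.89] w 0.435
 -> [ 0.619 -0.309  0.18 ] turn -2.32 shift (axes after turn) [3.61 3.34 0.06]
```

```bash
python3 -m jog '[[[0.3,0,0,0,-0.8],[0.3,0,0,0,-0.8],[0.3,0,0,0,-0.72],[0.3,0.6,0.55,0,0],[0.3,0.6,0.56,0,0],[0.3,0.6,0.56,0,0],[0.3,0.6,0.56,0,0],[0.3,0.6,0.56,0,0],[0.3,0.61,0.55,0,0],[0.3,0,0,0,0]]]'
python3 -m jog '[[[0.3,0,0,0.3,0],[0.3,0,0,0.3,0],[0.3,0,0,0.1,0],[0.3,0,0,0,0],[0.3,0,0,0,0]]]'
python3 -c "
from h import *
plan((.619,-.309,.11,7.4),(.619,-.309,.083,7.4))"
```

```text
time: 30.3
position: [0.6203, -0.3028, 0.1772]
tool_rot: [-2.064, -2.365, -0.002]
ft_force: [-0.7, 0.5, -0.6]
grip_width: 0.439
time: 30.92
position: [0.6184, -0.308, 0.1513]
tool_rot: [2.073, 2.359, 0.0]
ft_force: [-0.1, -0.6, 0.3]
grip_width: 0.437
t 30.93 p [ 0.6184 -0.308   0.1513] jaw yaw 7.38 tilt [ 7.e-04 -3.e-04 -1.e+00] F [-0.1 -0.6  0.3] j [-0.08  0.52  0.71  1.45 -0.34  1.3   0.79] w 0.437
 -> [ 0.619 -0.309  0.11 ] turn -0.0 shift (axes after turn) [-0.03  0.01  1.03]
 -> [ 0.619 -0.309  0.083] turn 0.0 shift (axes after turn) [0.   0.   0.68]
```

```bash
python3 -m jog '[[[0.3,-0.03,0.01,0.3,0],[0.3,0,0,0.3,0],[0.3,0,0,0.25,0],[0.3,0,0,0.1,0],[0.3,0,0,0,0],[0.3,0,0,0,0]]]'
python3 -c "
from h import *
plan((.619,-.309,.083,7.4))"
```

```text
time: 31.68
position: [0.6191, -0.3089, 0.1134]
tool_rot: [2.073, 2.36, 0.0]
ft_force: [0.0, 0.2, -1.3]
grip_width: 0.433
t 31.68 p [ 0.6191 -0.3089  0.1134] jaw yaw 7.4 tilt [ 7.e-04 -3.e-04 -1.e+00] F [ 0.   0.2 -1.3] j [-0.07  0.55  0.69  1.49 -0.36  1.23  0.8 ] w 0.433
 -> [ 0.619 -0.309  0.083] turn -0.0 shift (axes after turn) [-0.   -0.    0.76]
```

```bash
python3 -m jog '[[[0.3,0,0,0.15,0],[0.3,0,0,0.15,0],[0.3,0,0,0.12,0],[0.3,0,0,0.1,0],[0.3,0,0,0.08,0],[0.3,0,0,0.06,0],[0.3,0,0,0.05,0],[0.3,0,0,0,0]]]'
python3 -c "
from h import *
plan((.619,-.309,.083,7.4))"
```

```text
time: 32.67
position: [0.6188, -0.3087, 0.0844]
tool_rot: [-2.073, -2.36, -0.0]
ft_force: [-0.3, -0.1, -1.9]
grip_width: 0.432
t 32.67 p [ 0.6188 -0.3087  0.0844] jaw yaw 7.4 tilt [-1.e-04  1.e-04 -1.e+00] F [-0.3 -0.1 -1.9] j [-0.06  0.58  0.68  1.51 -0.38  1.19  0.81] w 0.432
 -> [ 0.619 -0.309  0.083] turn 0.0 shift (axes after turn) [-0.01  0.01  0.04]
```

```bash
python3 -m jog '[[[0.3,0,0,0.03,0],[0.3,0,0,0.02,0],[0.3,0,0,0.01,0],[0.3,0,0,0,0]]]'
python3 -c "
from h import *
plan((.619,-.309,.083,7.4))"
```

```text
time: 33.17
position: [0.619, -0.3088, 0.0832]
tool_rot: [2.073, 2.36, 0.001]
ft_force: [-2.3, 0.9, 5.3]
grip_width: 0.433
t 33.17 p [ 0.619  -0.3088  0.0832] jaw yaw 7.4 tilt [ 7.e-04  2.e-04 -1.e+00] F [-2.3  0.9  5.3] j [-0.06  0.58  0.68  1.52 -0.38  1.18  0.81] w 0.433
 -> [ 0.619 -0.309  0.083] turn 0.0 shift (axes after turn) [-0.    0.    0.01]
```

```bash
python3 -m jog '[[[0.8,0,0,0,0],[0.8,0,0,0,0],[0.8,0,0,0,0],[0.8,0,0,-0.3,0],[0.8,0,0,-0.7,0],[0,0,0,-1,0],[0,0,0,-1,0],[0,0,0,-1,0],[0,0,0,-1,0],[0,0,0,-0.5,0]]]'
python3 - <<'E'
from h import *
plan((.437,.101,.3,7.4))
# key from the first pictures, both views
for n in("top","side"):
    p=eyes.camera_params(n);K=np.array(p["camera_matrix"]);T=np.array(p["pose"])
    im,d,P=load(n,0);H=hsv(im);x,y,z=[P[...,i] for i in range(3)]
    m=((H[...,0]<6)|(H[...,0]>174))&(H[...,1]>140)&(abs(x-.437)<.025)&(abs(y-.1)<.025)&(d>0)
    q=P[m];print(n,len(q),np.percentile(q[:,2],[5,25,50,75,95]).round(4),rect(q),rect(q[q[:,2]>np.median(q[:,2])-.002]))
    c=(abs(x-.44)<.03)&(abs(y-.13)<.06)&~m&(d>0)&(z>.015);print("case z",np.percentile(z[c],[25,50,75,95]).round(4))
E
```

```text
time: 34.42
position: [0.6192, -0.3096, 0.3061]
tool_rot: [2.071, 2.356, 0.002]
ft_force: [0.3, -0.3, -0.9]
grip_width: 0.317
t 34.42 p [ 0.6192 -0.3096  0.3061] jaw yaw 7.38 tilt [ 0.0042 -0.002  -1.    ] F [ 0.3 -0.3 -0.9] j [-0.07  0.46  0.74  1.22 -0.3   1.57  0.75] w 0.317
 -> [0.437 0.101 0.3  ] turn -0.0 shift (axes after turn) [10.77 -3.2   0.15]
top 55 [0.0395 0.0427 0.0439 0.045  0.0463] (array([437.8, 101.7]), array([22. , 20.3]), 52.0) (array([437.2, 102.1]), array([20.2, 19.9]), 19.7)
case z [0.0239 0.0289 0.0345 0.0386]Traceback (most recent call last):
  File "<stdin>", line 8, in <module>
    return _quantile_unchecked(
        a, q, axis, out, overwrite_input, method, keepdims, weights)
    return _ureduce(a,
                    func=_quantile_ureduce_func,
    ...<5 lines>...
                    overwrite_input=overwrite_input,
                    method=method)
    r = func(a, **kwargs)
    result = _quantile(arr,
                       quantiles=q,
    ...<2 lines>...
                       out=out,
                       weights=wgt)
    slices_having_nans = np.isnan(arr[-1, ...])
                                  ~~~^^^^^^^^^
IndexError: index -1 is out of bounds for axis 0 with size 0
```

```bash
python3 -m jog '[[[0,0.97,-0.2,0,0],[0,0.98,-0.29,0,0],[0,0.98,-0.3,0,0],[0,0.98,-0.3,0,0],[0,0.98,-0.3,0,0],[0,0.98,-0.3,0,0],[0,0.98,-0.3,0,0],[0,0.98,-0.3,0,0],[0,0.98,-0.3,0,0],[0,0.98,-0.3,0,0]]]'
python3 -m jog '[[[0,0.98,-0.31,0,0],[0,0,0,0,0],[0,0,0,0,0]]]'
python3 - <<'E'
from h import *
plan((.4365,.1015,.075,7.4))
im,d=eyes.get_image("top");np.savez("top6.npz",im=im,d=d)
im2,d2=eyes.get_image("side");np.savez("side6.npz",im=im2,d=d2)
a=cv2.resize(im[130:280,250:400,::-1],(400,400),interpolation=cv2.INTER_CUBIC);b=cv2.resize(im2[180:330,200:350,::-1],(400,400),interpolation=cv2.INTER_CUBIC)
cv2.imwrite("pics/c6.png",np.hstack([a,b]))
for n in("top","side"):
    im,d,P=load(n,6);H=hsv(im);x,y,z=[P[...,i] for i in range(3)]
    g=(H[...,0]>65)&(H[...,0]<85)&(H[...,1]>150)&(d>0)&(abs(x-.62)<.08)&(abs(y+.31)<.08)&(z>.06);q=P[g]
    if g.sum()>50: r=q[q[:,2]>.1];print(n,rect(q),"rib",rect(r),r[:,2].mean(),"plate z",np.median(q[(q[:,2]<.085)][:,2]))
    g=(H[...,0]>105)&(H[...,0]<125)&(H[...,1]>150)&(d>0)&(y<-.2);q=P[g];print(n,"blue",rect(q[q[:,2]>.1]))
E
```

```text
time: 35.67
position: [0.4532, 0.0654, 0.3032]
tool_rot: [2.074, 2.359, 0.003]
ft_force: [0.1, 0.2, 1.1]
grip_width: 0.006
time: 36.05
position: [0.4368, 0.101, 0.3028]
tool_rot: [2.074, 2.358, 0.001]
ft_force: [0.5, -1.4, 1.0]
grip_width: 0.004
t 36.05 p [0.4368 0.101  0.3028] jaw yaw 7.34 tilt [ 1.2e-03  1.0e-04 -1.0e+00] F [ 0.5 -1.4  1. ] j [-0.73 -0.17  0.39  1.8   0.06  1.49 -0.22] w 0.004
 -> [0.4365 0.1015 0.075 ] turn -0.01 shift (axes after turn) [ 0.01 -0.01  5.7 ]
top (array([ 618.6, -309.3]), array([109. , 112.8]), 7.4) rib (array([ 620. , -309.3]), array([38.9, 99.5]), 7.6) 0.10655706537845598 plate z 0.07485534133708704
top blue (array([ 560.5, -341.9]), array([100.6, 354.3]), 82.6)
side (array([ 619.2, -314.6]), array([111.8, 115.9]), 6.9) rib (array([ 620.5, -315.9]), array([40., 98.]), 6.9) 0.10706013335968063 plate z 0.07548713519409767
side blue (array([ 732.2, -367.8]), array([303.1, 680.4]), 65.2)
```

View pics/c6.png

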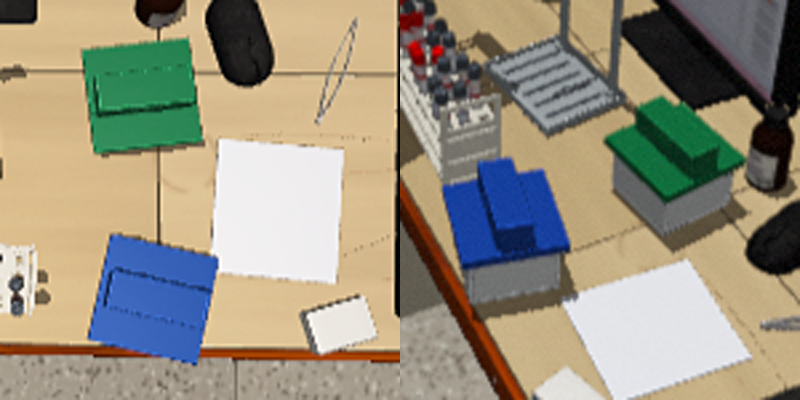

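The green lid is down: plate height 0.0749, the same as at the start, and rib and yaw unchanged. The pad is empty and blue is untouched. Before going down at the timer I check the tube rack's near end.

Run:
```python
from h import *
for n,k in(("top",0),("side",0)):
    im,d,P=load(n,k);x,y,z=[P[...,i] for i in range(3)]
    for a,b in((.05,.1),(.1,.13),(.13,.16)):
        m=(x>.33)&(x<.52)&(y>-.2)&(y<.2)&(z>a)&(z<b)&(d>0);q=P[m];print(n,a,b,m.sum(),"y max",np.percentile(q[:,1],[98,99.5,100]).round(3),"x",q[:,0].min().round(3),q[:,0].max().round(3))
        e=q[q[:,1]>np.percentile(q[:,1],97)];print("   end x",e[:,0].min().round(3),e[:,0].max().round(3))
```

```text
top 0.05 0.1 1363 y max [0.041 0.042 0.043] x 0.391 0.467
   end x 0.398 0.458
top 0.1 0.13 224 y max [0.043 0.043 0.043] x 0.387 0.468
   end x 0.412 0.43
top 0.13 0.16 515 y max [0.009 0.011 0.012] x 0.39 0.452
   end x 0.42 0.451
side 0.05 0.1 540 y max [0.039 0.043 0.046] x 0.388 0.47
   end x 0.398 0.47
side 0.1 0.13 497 y max [0.041 0.043 0.044] x 0.389 0.471
   end x 0.398 0.471
side 0.13 0.16 420 y max [0.006 0.011 0.013] x 0.389 0.454
   end x 0.424 0.454
```

```bash
python3 -m jog '[[[0,0.02,0,0,0.74],[0,0.02,0,0,0.73],[0,0,0,0.5,0],[0,0,0,0.9,0],[0,0,0,0.9,0],[0,0,0,0.9,0],[0,0,0,0.9,0],[0,0,0,0.8,0],[0,0,0,0.6,0],[0,0,0,0,0]]]'
python3 -m jog '[[[0,0,0,0.2,0],[0,0,0,0,0],[0,0,0,0,0]]]'
python3 -c "
from h import *
plan((.4365,.102,.05,0),(.4365,.102,.038,0))"
```

```text
time: 37.4
position: [0.4352, 0.1019, 0.0807]
tool_rot: [-2.222, -2.219, 0.006]
ft_force: [1.1, -0.4, 0.2]
grip_width: 0.005
time: 37.78
position: [0.4368, 0.1037, 0.0749]
tool_rot: [2.22, 2.222, 0.002]
ft_force: [-0.7, 0.3, 0.1]
grip_width: 0.007
t 37.77 p [0.4368 0.1037 0.0749] jaw yaw 0.04 tilt [ 1.2e-03  7.0e-04 -1.0e+00] F [-0.7  0.3  0.1] j [-0.7   0.02  0.42  2.12 -0.01  1.01 -0.28] w 0.007
 -> [0.4365 0.102  0.05  ] turn 0.01 shift (axes after turn) [-0.04 -0.01  0.62]
 -> [0.4365 0.102  0.038 ] turn 0.0 shift (axes after turn) [0.  0.  0.3]
```

```bash
python3 -m jog '[[[0,-0.03,-0.01,0.3,0],[0,0,0,0.2,0],[0,0,0,0.12,0],[0,0,0,0,0]]]'
python3 -c "
from h import *
plan((.4365,.102,.038,0))"
python3 -m jog '[[[0,0,0,0.1,0],[0,0,0,0.05,0],[0,0,0,0,0]]]'
python3 -c "
from h import *
plan((.4365,.102,.038,0))"
```

```text
time: 38.28
position: [0.4354, 0.1022, 0.0488]
tool_rot: [-2.22, -2.222, 0.002]
ft_force: [-0.3, -0.4, 0.8]
grip_width: 0.004
t 38.27 p [0.4354 0.1022 0.0488] jaw yaw 0.04 tilt [-1.e-03 -6.e-04 -1.e+00] F [-0.3 -0.4  0.8] j [-0.7   0.06  0.42  2.14 -0.03  0.95 -0.26] w 0.004
 -> [0.4365 0.102  0.038 ] turn 0.01 shift (axes after turn) [-0.    0.03  0.27]
time: 38.65
position: [0.4362, 0.1025, 0.0436]
tool_rot: [2.22, 2.222, 0.001]
ft_force: [-1.1, -0.2, 2.6]
grip_width: 0.006
t 38.65 p [0.4362 0.1025 0.0436] jaw yaw 0.05 tilt [ 6.e-04  3.e-04 -1.e+00] F [-1.1 -0.2  2.6] j [-0.7   0.07  0.42  2.15 -0.03  0.94 -0.26] w 0.006
 -> [0.4365 0.102  0.038 ] turn 0.01 shift (axes after turn) [-0.01  0.01  0.14]
```

Contact at about 44 mm. I press on until the force passes the 4 N end stop.

```bash
python3 -m jog '[[[0,0,0,0.05,0],[0,0,0,0.05,0],[0,0,0,0.03,0],[0,0,0,0,0],[0,0,0,0,0]]]'
python3 -m jog '[[[0,0,0,0.03,0],[0,0,0,0,0],[0,0,0,0,0]]]'
```

```text
time: 39.28
position: [0.4362, 0.1026, 0.0397]
tool_rot: [-2.22, -2.222, -0.001]
ft_force: [-4.8, -1.5, 15.6]
grip_width: 0.009
time: 39.65
position: [0.4363, 0.1026, 0.0395]
tool_rot: [-2.22, -2.221, -0.001]
ft_force: [-7.4, -2.4, 25.0]
grip_width: 0.009
```

```bash
python3 -m jog '[[[0,0,0,-0.2,0],[0,0,0,-0.5,0],[0,0,0,-0.9,0],[0,0,0,-1,0],[0,0,0,-1,0],[0,0,0,-1,0],[0,0,0,0,0],[0,0,0,0,0]]]'
python3 - <<'E'
from h import *
plan()
from bench import job
im,d=eyes.get_image("top");P=cloud("top",d);H=hsv(im);x,y,z=[P[...,i] for i in range(3)]
for nm,lo,hi,c in(("green",65,85,(.62,-.31)),("blue",105,125,(.405,-.322))):
    g=(H[...,0]>lo)&(H[...,0]<hi)&(H[...,1]>150)&(d>0)&(abs(x-c[0])<.09)&(abs(y-c[1])<.09)&(z>.06);q=P[g];print(nm,rect(q),"rib",rect(q[q[:,2]>.1]),"plate z",np.median(q[q[:,2]<.085][:,2]))
print(job.close_job())
E
```

```text
time: 40.65
position: [0.4353, 0.1022, 0.2201]
tool_rot: [-2.22, -2.222, 0.002]
ft_force: [-0.1, -0.1, 0.1]
grip_width: 0.007
t 40.65 p [0.4353 0.1022 0.2201] jaw yaw 0.05 tilt [-1.2e-03 -4.0e-04 -1.0e+00] F [-0.1 -0.1  0.1] j [-0.72 -0.14  0.39  1.94  0.05  1.33 -0.34] w 0.007
green (array([ 618.5, -309.2]), array([109. , 112.8]), 7.6) rib (array([ 620.1, -309.1]), array([38.6, 99.7]), 7.4) plate z 0.07475165452086985
blue (array([ 405.9, -321.8]), array([112.8, 110.3]), 77.8) rib (array([ 406.8, -322. ]), array([99.8, 38.6]), 78.1) plate z 0.0746796724078973
the job is handed in; nothing more can be done
None
```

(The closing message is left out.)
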